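# Warm the jar: set the tray's heat and roll the flip timer to orange

### The job

Start warming the empty jar under the glass dome: slide the warming tray's heat control to the orange tick, then start the timing by rolling the six-sided flip timer over until its orange flat faces up, resting flat on the counter. Let it down gently rather than dropping it, and leave the dome and the other kitchen things where they are.

Things in the scene. Friction and masses are not known exactly. Their poses are not given: they have to be found in the camera images.
- heat (a joint): Heat slider of the warming tray, in m along its track: 0 = off (left end, seen from the robot), 0.090 = hottest (right end). The orange tick is at 0.060. It moves with about 1.5 N of friction and stays where it is left. It starts somewhere in 0 to 0.030.
- heat_grip (a point): Centre of the heat slider's grip, an upright black block, white pointer line on top: 22 mm along the tray's x, 14 mm along its y (travel), 21 mm tall. Counter +42 mm; the grip's top is 11 mm above this point, the tray's deck 12 mm below. Axes are the tray's: x points to the dome, whose foot stands 61 mm from the grip's middle; the joint grows towards -y. Both y sides are free.
- heat_mark (a point): The tick's place on the track: the point of the deck (30 mm above the counter) under the middle of the grip when the slider is at the orange tick. The tick itself, 8 mm wide along the travel and 18 mm long, is painted beside the slot on the dome's side; three thinner ticks are black. Axes are the tray's.
- timer_center (a point): Centre of the flip timer, 30 mm above the counter when it lies on a flat (35 mm on an edge). Site x runs along the prism; point z is the outward normal of the ORANGE flat, so z must end up pointing up. At the start orange is on a lower side flat, 120 degrees from up: two flats to roll the shorter way round.
- tray: Warming tray, fixed: aluminium housing 236 x 172 mm, top 30 mm above the counter, on a 255 x 195 mm cork trivet. Origin on the counter at the middle of the trivet. The control strip lies along its -x edge towards the robot, the black glass plate with jar and dome on the +x part. The slider track runs along y at x = -0.080.
- dome: Glass dome covering the jar, loose, 0.55 kg: 128 mm wide at the foot, 120 mm at the wall, 135 mm tall, black vent knob on top reaching 167 mm above the dome's foot. Origin at the middle of its foot, on the tray top. Leave alone.
- saucer: White ceramic saucer, 140 mm across, 20 mm high; origin at the middle of its underside. Leave alone.
- lid: Blue silicone jar lid, 90 mm across, 12 mm thick with a small knob to 30 mm; origin at the middle of its underside. Leave alone.
- scraper: Steel bench scraper lying flat: 110 x 140 mm, wooden handle 20 mm thick along one edge; origin on the counter under its middle. Leave alone.
- whisk: Wooden whisk lying down, 260 mm long along its x, 42 mm thick at the head; origin on the counter under its middle. Leave alone.
- timer: Flip timer: loose white hexagonal prism, 60 mm across flats, 69 mm across corners, 46 mm long (x), ends flat to grip, 0.09 to 0.14 kg, on the counter with 90 mm free round it. Origin at its centre; body z is the normal of the green flat (up at the start). A coloured pad on each flat, in turn from orange, turning from +z to -y: orange, yellow, green, blue, black, grey. Dark display in the -x end.

How it is judged:
On the way, in this order (a step that is already met when the one before it is completed fails the run):
1. the heat slider stands at the orange tick and the gripper has let go of it (value of joint heat between 0.055 and 0.065 m and contact force between the fingers and tray below 0.1 N), for 0.2 s.
2. the timer rests on the counter with its orange flat up (angle between timer_center's own z axis and vertical below 0.12 rad and height (world z) of timer_center below 0.034 m), for 0.2 s.
At the end, for the whole second after the job is handed in: The heat slider is within 5 mm of the orange tick, and the timer lies still on the counter (centre 26 to 34 mm high) with its orange flat up within 7 degrees (all of step 2 and value of joint heat between 0.055 and 0.065 m and height (world z) of timer_center above 0.026 m and linear speed of timer below 0.02 m/s and angular speed of timer below 0.1 rad/s); the robot touches nothing.
It fails at once if the timer is dropped (falls faster than 0.5 m/s out of the gripper) (linear speed of timer above 0.5 m/s and contact force between the fingers and timer below 0.1 N).
It fails at once if the glass dome is shifted by more than 15 mm or tipped (distance of dome from where it was at the start of the episode above 0.015 m or angle between dome's own z axis and vertical above 0.2 rad).
It fails at once if the saucer, the lid, the scraper or the whisk is shifted by more than 30 mm (distance of any of saucer, lid, scraper, whisk from where it was at the start of the episode above 0.03 m).
It also fails if it takes over 72 s, if anything falls off the work surface, if the arm or the gripper's body presses on something with over 40 N, if the wrist force passes 120 N, or if a joint passes its speed limit or range.

### The arm

A 6-joint arm with a two-finger parallel gripper is mounted at the origin on the work surface. World frame = base frame: x ahead of the robot, y to its left, z up, the work surface at z = 0. Lengths are in m, angles in rad, forces in N, time in s.
With the tool pointing down it reaches from about 0.35 to 0.8 m from the base axis. Payload 7.3 kg.
Tool frame: the origin (TCP) lies between the finger pads; the fingertips stand 25 mm ahead of it and the grasp point (between the pads) lies 6 mm ahead of it (r.tip_extent is the distance from the TCP to the fingertips, in m); z points along the fingers, y is the line along which they close (so a half turn about z gives the same grasp; the last joint's range is limited). The gripper opens to 85 mm and grips with 20 to 120 N. Pads are 22 mm wide; open, the fingers measure 114 mm over their backs; the gripper's body (76 mm by 85 mm) begins 54 mm behind the grasp point. The pads swing forward as they close: fully open they stand 13 mm farther back than shut.
Start: joints at [0.967, 0.342, 1.524, -0, 1.275, -0.146], TCP at [0.232, 0.471, 0.256] pointing down, gripper open.
Joint ranges: [-2.53, 2.53], [-0.77, 2.02], [0.04, 2.7], [-1, 4.14], [0.28, 2.66], [-3.11, 3.11]. Speed limits (rad/s): [2.57, 2.57, 3.14, 3.14, 3.14, 3.14].

### API

Orientations are given as a unit quaternion [x, y, z, w].
In Python, from workcell import r, command_gripper, optics gives the robot as it stands. The module is installed in compiled form; this text tells all that it offers. Calls block until the motion is done:
- r.reach(position, orientation): joint-space move of the TCP to a pose.
- r.move_straight(position, orientation=None, speed=0.15, max_force=None): straight line of the TCP; orientation=None keeps the orientation; speed is the mean speed in m/s. With max_force (N) it stops when the force on the tool has changed by that much, and returns True; else False.
- r.movej(angles): joint-space move.
- command_gripper(opening, force=None): finger opening in m; force is the grip in N (None keeps the last); returns when the fingers have stopped.
- r.hold(seconds).
- r.solve_ik(position, orientation): joint angles nearest the present ones, or None.
- r.read_state(): the state.
- optics.get_image(name): name is "side" or "top"; returns (picture, depth): 480x640x3 uint8, red, green, blue; 480x640 float32, m along the optical axis (not along the pixel's ray), 0 where there is no reading.
- optics.camera_model(name): a dict with "K" (3x3 intrinsics, pixels), "k1" (the pictures are not rectified: a ray, as slopes to the right and down, at radius r is drawn at 1 + k1 r^2 times it, then the intrinsics apply), "R" (3x3) and "t" (3): a world point X has camera coordinates R X + t. Camera axes: x right, y down, z forward; pixel columns grow to the right and rows downward; lengths in m; the calibration is good to about 2 mm. A picture is of the moment at which its call begins. camera_model takes no time and is no camera call.
A pose or a line that the arm cannot do raises r.PlanningError and nothing moves.
- r.finish_job(): hands the job in; it is judged then, once.
The state is a dict: "time_s": time; "joint_positions": joint angles; "dq": joint speeds; "tau": joint torques, N m; "eef_pos": TCP position; "eef_rot": TCP orientation; "contact_force": force on the tool from outside, world axes, zero at the start; "torque": the same for the moment, N m; "grip_width": finger opening in m; "grip_force": force on a finger pad.
Only numpy, scipy, OpenCV 4.12 (cv2) and the standard library are available. Lean on these libraries where they do the work, as an engineer would, in place of code of your own. Each camera call takes 0.05 s, during which the arm holds its last target. There are 200 camera calls.

## Working session

There is one attempt and no reset: what is moved stays moved. The work goes in short steps, each a Python script; the robot and the scene stay as the last script left them, time stands still between calls to the robot, and variables do not carry over. Pictures are saved under pics/ and viewed, at most 10 in all, crops included, and the job is handed in when it is done.

```bash
mkdir -p pics; cat > h.py <<'E'
import numpy as np, cv2
from workcell import r, command_gripper, optics
def world(name,d,us,vs):
    m=optics.camera_model(name);K=np.array(m["K"]);R=np.array(m["R"]);t=np.array(m["t"])
    us=np.atleast_1d(us).astype(float);vs=np.atleast_1d(vs).astype(float)
    xy=cv2.undistortPoints(np.stack([us,vs],1)[:,None],K,np.array([m["k1"],0,0,0.]))[:,0]
    z=d[vs.astype(int),us.astype(int)]
    return (np.c_[xy*z[:,None],z]-t)@R
def onplane(name,u,v,h):
    m=optics.camera_model(name);K=np.array(m["K"]);R=np.array(m["R"]);t=np.array(m["t"])
    xy=cv2.undistortPoints(np.array([[[u,v]]],float),K,np.array([m["k1"],0,0,0.]))[0,0]
    c=-R.T@t; w=R.T@np.r_[xy,1]; return c+w*(h-c[2])/w[2]
def snap(name,tag):
    p,d=optics.get_image(name); cv2.imwrite(f"pics/{tag}.png",p[:,:,::-1]); np.save(f"pics/{tag}.npy",d); return p,d
E
python3 - <<'E'
from h import *
for n in("side","top"):
    snap(n,n+"0"); m=optics.camera_model(n); print(n,np.round(m["K"],1),m["k1"],np.round(-np.array(m["R"]).T@m["t"],3))
print(r.read_state())
E
```

```text
side [[507.1   0.  320.4]
 [  0.  507.1 240.3]
 [  0.    0.    1. ]] 0.009839830467407615 [ 0.153 -0.825  0.843]
top [[492.7   0.  311.6]
 [  0.  492.7 242.2]
 [  0.    0.    1. ]] -0.04519603476038964 [ 0.522 -0.013  1.213]
{'time_s': 0.1, 'joint_positions': array([ 9.67013648e-01,  3.42643627e-01,  1.52492429e+00,  3.91854871e-05,
        1.27542210e+00, -1.45981836e-01]), 'dq': array([-0.00141461, -0.00182587, -0.00352203,  0.00042194, -0.00126049,
       -0.00200742]), 'tau': array([ 1.44545265e-03, -4.34447837e+01, -2.46491593e+01, -2.87353550e-04,
        4.72516389e-03, -1.22723144e-06]), 'eef_pos': array([0.23181036, 0.4706839 , 0.25569936]), 'eef_rot': array([ 2.26912275e-01,  9.73914951e-01, -6.43296806e-04, -2.73270131e-04]), 'contact_force': array([-0.33546175,  0.02555161,  0.2581127 ]), 'torque': array([ 0.01765329, -0.07288606, -0.01186514]), 'grip_force': 0.0, 'grip_width': 0.08511888592818584}
```

View pics/top0.png

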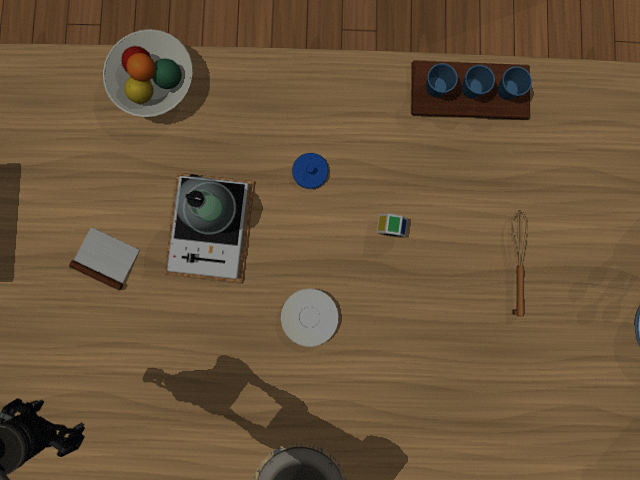

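View pics/side0.png

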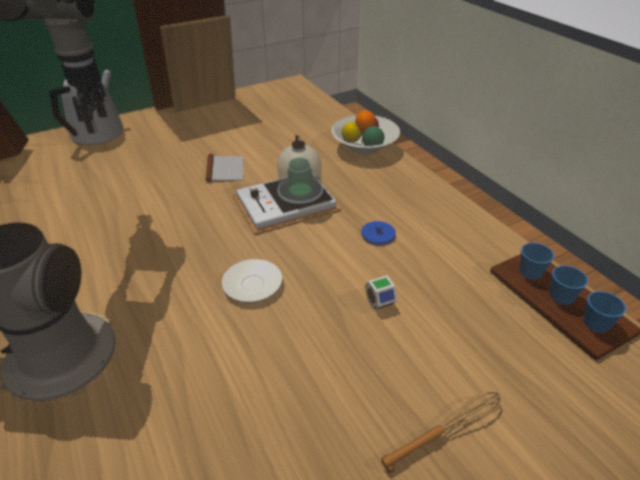

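The top view shows the timer at about (392,225): green up, yellow to the left (+y), so it must roll towards -y. The tray is at (210,228), the slider grip near (191,258) and the orange tick near (211,249). Next I'll locate them precisely.

```bash
python3 - <<'E'
from h import *
p=cv2.imread("pics/top0.png"); d=np.load("pics/top0.npy")
a=cv2.resize(p[170:290,160:260],None,fx=5,fy=5,interpolation=cv2.INTER_CUBIC)[:600]
b=cv2.resize(p[205:245,370:415],None,fx=6,fy=6,interpolation=cv2.INTER_CUBIC)
c=np.zeros((600,800,3),np.uint8); c[:a.shape[0],:500]=a; c[:240,510:780]=b; 
s=cv2.imread("pics/side0.png"); e=cv2.resize(s[270:315,360:405],None,fx=6,fy=6); c[300:570,510:780]=e
cv2.imwrite("pics/crop0.png",c)
vv,uu=np.mgrid[170:290,160:260]; uu=uu.ravel();vv=vv.ravel()
W=world("top",d,uu,vv); hsv=cv2.cvtColor(p,cv2.COLOR_BGR2HSV); H=hsv[vv,uu]
# tray deck
m=(H[:,1]<40)&(H[:,2]>120)&(abs(W[:,2]-.03)<.008); print("deck",m.sum(),W[m].mean(0), cv2.minAreaRect(W[m][:,:2].astype(np.float32)*1000))
m=(H[:,0]<20)&(H[:,1]>180)&(H[:,2]>150)&(vv>240); print("orange",[(u,v) for u,v in zip(uu[m],vv[m])],W[m].mean(0))
m=(W[:,2]>.042)&(W[:,2]<.065)&(vv>246)&(vv<270); print("grip",m.sum(),W[m].mean(0),uu[m].min(),uu[m].max(),vv[m].min(),vv[m].max())
vv,uu=np.mgrid[200:250,370:415]; uu=uu.ravel();vv=vv.ravel(); W=world("top",d,uu,vv); H=hsv[vv,uu]
m=W[:,2]>.053; print("timer top",m.sum(),W[m].mean(0),cv2.minAreaRect(W[m][:,:2].astype(np.float32)*1000))
m=(H[:,0]>40)&(H[:,0]<85)&(H[:,1]>120); print("green",m.sum(),uu[m].mean(),vv[m].mean(),onplane("top",uu[m].mean(),vv[m].mean(),.06),cv2.minAreaRect(np.array([onplane("top",u,v,.06)[:2]*1000 for u,v in zip(uu[m],vv[m])],np.float32)))
# side depth of timer
d=np.load("pics/side0.npy"); vv,uu=np.mgrid[265:320,355:405]; W=world("side",d,uu.ravel(),vv.ravel()); m=(W[:,2]>.012)&(W[:,2]<.075)
print("side timer",W[m].min(0),W[m].max(0)); t=m&(W[:,2]>.055); print(t.sum(),W[t].mean(0),cv2.minAreaRect(W[t][:,:2].astype(np.float32)*1000))
E
```

```text
deck 2068 [0.56191913 0.24630884 0.02954823] ((629.2113647460938, 242.47946166992188), (168.85614013671875, 232.2477569580078), 85.49575805664062)
orange [] [nan nan nan]
grip 63 [0.55066517 0.27567809 0.05112023] 186 193 253 262
timer top 374 [ 0.64165154 -0.19855967  0.08107584] ((601.9501953125, -114.45567321777344), (59.4605712890625, 250.80581665039062), 24.889636993408203)
green 149 393.38255033557044 223.84563758389262 [ 0.64479533 -0.20338601  0.06      ] ((640.832763671875, -203.02044677734375), (23.97568130493164, 42.528785705566406), 83.5987777709961)
side timer [ 0.61992654 -0.23895923  0.01208595] [ 0.67168879 -0.17054309  0.06437415]
292 [ 0.64623108 -0.2055361   0.05875405] ((646.809814453125, -205.6185302734375), (42.43428421020508, 48.19001770019531), 83.42597961425781)<stdin>:12: RuntimeWarning: Mean of empty slice.
  ret = um.true_divide(
```

View pics/crop0.png

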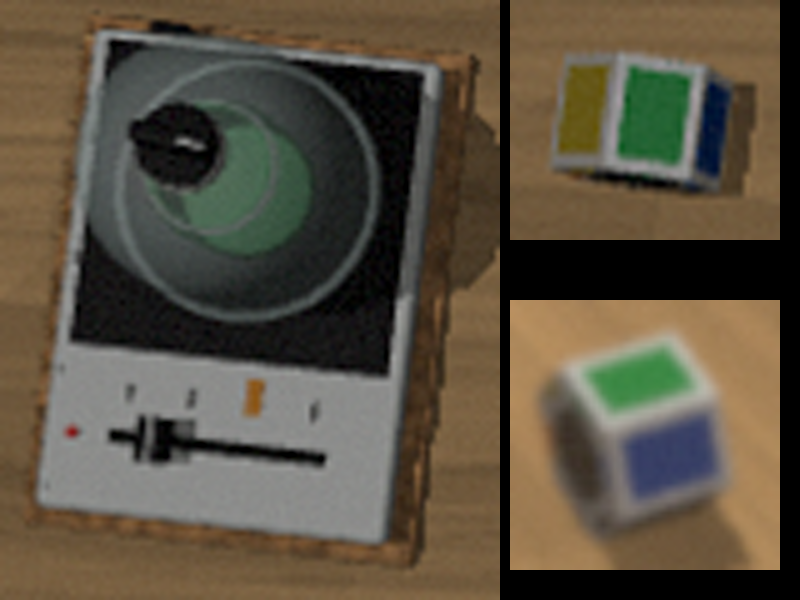

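```bash
cat >> h.py <<'E'
from scipy.spatial.transform import Rotation as Ro
def ori(yaw,phi=0,flip=False):
    """tool y along (cos yaw,sin yaw), tool z = down rolled by phi about that axis (rad)"""
    a=np.array([np.cos(yaw),np.sin(yaw),0]); z=Ro.from_rotvec(a*phi).apply([0,0,-1.]); y=-a if flip else a
    return Ro.from_matrix(np.c_[np.cross(y,z),y,z]).as_quat()
E
python3 - <<'E'
from h import *
f=lambda x,y,h:onplane("top",(x+.5)/5-.5+160,(y+.5)/5-.5+170,h)
for n,x,y,h in [("tick",255,398,.03),("slot0",110,435,.03),("slot1",325,460,.03),("gripL",138,436,.053),("gripR",171,440,.053),("BL",38,505,.03),("BR",385,542,.03),("TL",98,30,.03),("TR",440,66,.03),("t1",130,393,.03),("t4",314,410,.03)]: print(n,np.round(f(x,y,h),4))
C=np.array([.6455,-.2045,.03]); yaw=np.radians(-6.5)
for fl in (0,1):
  for ph in (-65,-60,-45,-30,0,30,45,60,65):
    z=Ro.from_quat(ori(yaw,np.radians(ph),fl)).as_matrix()[:,2]
    q=[r.solve_ik(C+[0,0,h]-.006*z,ori(yaw,np.radians(ph),fl)) for h in (0,.1)]
    print(fl,ph,[None if x is None else np.round(x,2) for x in q])
E
```

```text
tick [0.5735 0.2305 0.03  ]
slot0 [0.5535 0.2998 0.03  ]
slot1 [0.5447 0.1954 0.03  ]
gripL [0.5528 0.2804 0.053 ]
gripR [0.5514 0.2647 0.053 ]
BL [0.5188 0.3332 0.03  ]
BR [0.5063 0.165  0.03  ]
TL [0.7505 0.3152 0.03  ]
TR [0.7375 0.1475 0.03  ]
t1 [0.5741 0.2911 0.03  ]
t4 [0.5686 0.2017 0.03  ]
0 -65 [None, None]
0 -60 [None, None]
0 -45 [array([-0.11,  0.94,  1.35, -0.92,  1.09,  0.55]), array([-0.11,  0.8 ,  1.31, -0.86,  1.2 ,  0.41])]
0 -30 [array([-0.2 ,  0.87,  1.35, -0.64,  0.98,  0.29]), array([-0.2 ,  0.74,  1.29, -0.58,  1.13,  0.17])]
0 0 [array([-0.42,  0.83,  1.29, -0.  ,  1.02, -0.31]), array([-0.42,  0.72,  1.21, -0.  ,  1.21, -0.31])]
0 30 [array([-0.62,  0.95,  1.15,  0.47,  1.34, -0.68]), array([-0.62,  0.84,  1.09,  0.46,  1.49, -0.6 ])]
0 45 [array([-0.69,  1.05,  1.06,  0.64,  1.54, -0.77]), array([-0.69,  0.93,  1.02,  0.64,  1.66, -0.67])]
0 60 [array([-0.74,  1.18,  0.95,  0.79,  1.74, -0.8 ]), array([-0.74,  1.05,  0.95,  0.81,  1.83, -0.7 ])]
0 65 [array([-0.75,  1.22,  0.92,  0.85,  1.8 , -0.8 ]), array([-0.75,  1.08,  0.93,  0.87,  1.88, -0.7 ])]
1 -65 [None, None]
1 -60 [None, None]
1 -45 [array([-0.11,  0.94,  1.35, -0.92,  1.09, -2.59]), array([-0.11,  0.8 ,  1.31, -0.86,  1.2 , -2.74])]
1 -30 [array([-0.2 ,  0.87,  1.35, -0.64,  0.98, -2.85]), array([-0.2 ,  0.74,  1.29, -0.58,  1.13, -2.97])]
1 0 [array([-0.42,  0.83,  1.29, -0.  ,  1.02,  2.84]), array([-0.42,  0.72,  1.21, -0.  ,  1.21,  2.84])]
1 30 [array([-0.62,  0.95,  1.15,  0.47,  1.34,  2.46]), array([-0.62,  0.84,  1.09,  0.46,  1.49,  2.54])]
1 45 [array([-0.69,  1.05,  1.06,  0.64,  1.54,  2.38]), array([-0.69,  0.93,  1.02,  0.64,  1.66,  2.47])]
1 60 [array([-0.74,  1.18,  0.95,  0.79,  1.74,  2.34]), array([-0.74,  1.05,  0.95,  0.81,  1.83,  2.44])]
1 65 [array([-0.75,  1.22,  0.92,  0.85,  1.8 ,  2.34]), array([-0.75,  1.08,  0.93,  0.87,  1.88,  2.44])]
```

```bash
python3 - <<'E'
from h import *
yw=np.radians(-4.5); ex=np.array([np.cos(yw),np.sin(yw),0]); ey=np.array([-np.sin(yw),np.cos(yw),0])
P=lambda y,z:.528*ex+y*ey+[0,0,z]
best=min((o for o in (ori(yw+np.pi/2),ori(yw-np.pi/2)) if r.solve_ik(P(.316,.16),o) is not None),key=lambda o:abs(r.solve_ik(P(.316,.16),o)[5]))
print(r.solve_ik(P(.316,.16),best))
command_gripper(.05,20)
r.reach(P(.316,.16),best)
print(r.move_straight(P(.316,.059),speed=.08,max_force=6))
s=r.read_state();print(s["eef_pos"],s["time_s"])
command_gripper(.0,20); s=r.read_state();print("grip",s["grip_width"],s["grip_force"],s["contact_force"])
snap("side","side1");snap("top","top1")
if s["grip_width"]>.009:
    print(r.move_straight(P(.2748,.059),speed=.04)); s=r.read_state();print(s["grip_width"],s["contact_force"],s["eef_pos"]@ey)
    command_gripper(.04); r.move_straight(P(.2748,.13),speed=.1)
    r.reach([.4,.1,.3],best); print(r.read_state()["time_s"])
    snap("top","top2");snap("side","side2")
    p=cv2.imread("pics/top2.png"); a=cv2.resize(p[170:290,160:260],None,fx=5,fy=5,interpolation=cv2.INTER_CUBIC); cv2.imwrite("pics/crop2.png",a)
E
```

```text
[ 3.36284080e-01  5.89950166e-01  1.39411987e+00 -4.44089210e-16
  1.15752261e+00 -1.15597243e+00]
False
[0.5515325  0.27372467 0.05961991] 3.4
grip 0.01332505172167847 24.37440812587738 [-0.63942812  1.88436535  3.76382403]
False
0.013129759848745332 [-1.3098403   0.61761847  6.44371326] 0.2746054480668295
7.35
```

View pics/crop2.png

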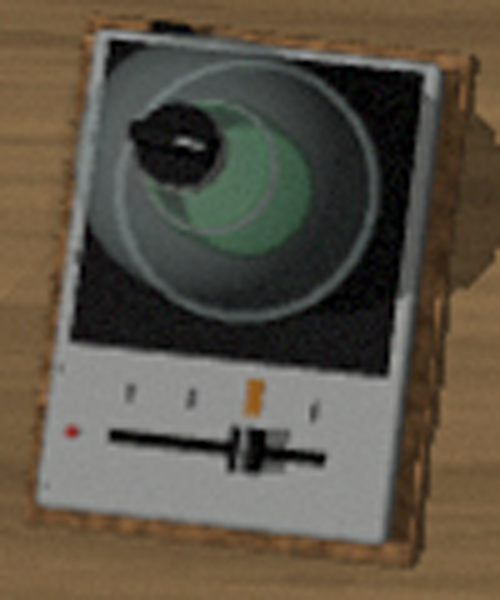

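```bash
python3 - <<'E'
from h import *
yw=np.radians(-4.5); ey=np.array([-np.sin(yw),np.cos(yw),0]); ex=np.array([np.cos(yw),np.sin(yw),0])
for n in ("top0","top2","side0","side2"):
    cam=n[:-1]; p=cv2.imread(f"pics/{n}.png"); d=np.load(f"pics/{n}.npy")
    vv,uu=np.mgrid[170:290,160:260] if cam=="top" else np.mgrid[160:240,230:350]
    uu=uu.ravel();vv=vv.ravel();W=world(cam,d,uu,vv); X=W@ex; Y=W@ey
    m=(abs(X-.528)<.02)&(abs(Y-.29)<.06)&(W[:,2]>.046)&(W[:,2]<.06)
    print(n,m.sum(),"grip y'",Y[m].mean(),Y[m].min(),Y[m].max(),"val",.3348-Y[m].mean(), W[m][:,2].mean())
    if cam=="side": cv2.imwrite(f"pics/c_{n}.png",cv2.resize(p[175:235,225:305],None,fx=8,fy=8,interpolation=cv2.INTER_CUBIC))
    else:
        k=cv2.cvtColor(p,cv2.COLOR_BGR2GRAY); v0=257 if n=="top0" else 259; print(k[v0-3:v0+4,180:222])if 0 else print(k[v0-1:v0+2,182:218].mean(0).astype(int))
        for u in (190,207.5): pass
a=np.hstack([cv2.resize(cv2.imread(f"pics/c_{n}.png"),(400,300)) for n in("side0","side2")]);cv2.imwrite("pics/cs.png",a)
E
```

```text
top0 59 grip y' 0.31843678528195607 0.31045556195994 0.3272006341034775 val 0.016363214718043917 0.0515729560612827
[ 40  34  34  42  37  21  23  93  79  15   7   3  10  30  44  44  47  78
  90  98  99 108 109 119 123 120 132 135 135 134 134 136 138 139 138 141]
top2 57 grip y' 0.27326960538428385 0.26615472622189795 0.2811608408180233 val 0.06153039461571613 0.05165838246516947
[127 121 116 115 109  96  90  91  87  84  77  68  68  60  49  42  44  41
  34  34  37  45  43  24  17  44  95  60  15   7   0  39  51  52  47  79]
side0 31 grip y' 0.31764096550651466 0.30946046881919087 0.32669679518924916 val 0.017159034493485326 0.049546794862650935
side2 34 grip y' 0.27181893832796566 0.2635542828125499 0.2832227264915695 val 0.06298106167203432 0.050206423257165005
```

View pics/cs.png

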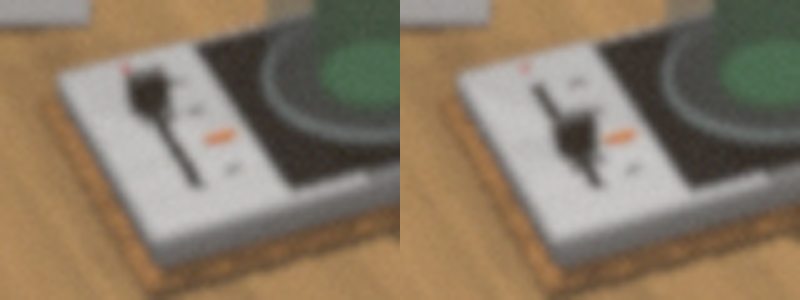

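```bash
python3 - <<'E'
from h import *
yw=np.radians(-4.5); ey=np.array([-np.sin(yw),np.cos(yw),0]); ex=np.array([np.cos(yw),np.sin(yw),0])
for n in ("top2","side2"):
    cam=n[:-1]; p=cv2.imread(f"pics/{n}.png").astype(float)
    vv,uu=np.mgrid[243:256,203:220] if cam=="top" else np.mgrid[196:210,260:278]
    uu=uu.ravel();vv=vv.ravel(); c=p[vv,uu]; w=np.clip(c[:,2]-c[:,0]-45,0,None)
    u,v=(uu*w).sum()/w.sum(),(vv*w).sum()/w.sum(); T=onplane(cam,u,v,.03); print(n,u,v,T,T@ey,T@ex)
print(onplane("top",208.2,259,.053)@ey)
E
```

```text
top2 210.40857142857143 248.92857142857142 [0.57411002 0.23095141 0.03      ] 0.2752836181556915 0.5542199914784901
side2 268.7719298245614 201.84912280701755 [0.57651253 0.23154348 0.03      ] 0.27606236129819683 0.5565686433080971
0.2727978472082054
```

```bash
python3 - <<'E'
from h import *
yw=np.radians(-4.5); ex=np.array([np.cos(yw),np.sin(yw),0]); ey=np.array([-np.sin(yw),np.cos(yw),0])
P=lambda y,z:.528*ex+y*ey+[0,0,z]
o=ori(yw+np.pi/2); o2=ori(yw-np.pi/2); o=min((o,o2),key=lambda q:np.linalg.norm(Ro.from_quat(q).as_matrix()-Ro.from_quat(r.read_state()["eef_rot"]).as_matrix()))
r.reach(P(.2748,.12),o); r.move_straight(P(.2748,.059),speed=.1,max_force=6)
command_gripper(0,20); r.move_straight(P(.2768,.059),speed=.02); print(r.read_state()["eef_pos"]@ey,r.read_state()["grip_width"])
command_gripper(.04); r.move_straight(P(.2768,.13),speed=.15)
# go over to the timer, phi=-30
C=np.array([.6455,-.2045,.03]); yaw=np.radians(-6.5); q=ori(yaw,np.radians(-30)); z=Ro.from_quat(q).as_matrix()[:,2]
r.reach([.45,.05,.30],o); 
p,d=snap("top","top3")
k=cv2.cvtColor(p,cv2.COLOR_RGB2GRAY); print(k[258:261,182:218].mean(0).astype(int))
command_gripper(.085)
r.reach(C-.12*z,q); s=r.read_state(); print(s["time_s"],s["eef_pos"],s["contact_force"],s["joint_positions"])
E
```

```text
0.27703461282973113 0.013345446692546985
[129 123 116 118 109  97  90  92  87  86  77  69  68  62  47  44  42  38
  37  38  37  47  27  17  49  97  59  17   3   3  40  46  48  49  51  91]
14.0333 [ 0.65235491 -0.14474908  0.13447539] [-1.67595072  0.95652872  0.46028018] [-0.11672732  0.74791012  1.28117858 -0.57231924  1.17536478  0.23881874]
```

```bash
cat >> h.py <<'E'
YAW=np.radians(-6.5)
def tp(C,phi): 
    q=ori(YAW,np.radians(phi)); z=Ro.from_quat(q).as_matrix()[:,2]; return np.array(C)-.004*z,q,z
def pr(t):
    s=r.read_state(); print(t,round(s["time_s"],2),np.round(s["eef_pos"],4),np.round(s["contact_force"],1),round(s["grip_width"],4),round(s["grip_force"],1))
def roll(C):
    C=np.array(C); p,q,z=tp(C,-30)
    r.reach(p-.11*z,q); print(r.move_straight(p,q,speed=.1,max_force=8)); pr("at")
    command_gripper(.0,40); pr("gripped")
    if r.read_state()["grip_width"]<.04: return False
    u=np.array([0,0,.05]); r.move_straight(p+u,q,speed=.08); pr("lift")
    for ph in (-10,10,30):
        p,q,z=tp(C+u,ph); r.reach(p,q)
    p,q,z=tp(C,30); r.hold(.2); r.move_straight(p+[0,0,.008],q,speed=.08)
    print(r.move_straight(p-[0,0,.006],q,speed=.015,max_force=3)); pr("down")
    return True
def release():
    s=r.read_state(); z=Ro.from_quat(s["eef_rot"]).as_matrix()[:,2]; p=s["eef_pos"]
    command_gripper(.085); r.move_straight(p-.10*z,speed=.12); pr("off")
E
python3 - <<'E'
from h import *
roll([.6455,-.2045,.03]); snap("side","side4")
s=cv2.imread("pics/side4.png"); cv2.imwrite("pics/c4.png",cv2.resize(s[230:330,320:440],(480,400),interpolation=cv2.INTER_CUBIC))
E
```

```text
False
at 15.53 [ 0.6462 -0.2023  0.0342] [0.1 1.1 0.3] 0.0846 0.0
gripped 15.97 [ 0.6462 -0.2024  0.034 ] [1.1 2.  3.3] 0.0457 41.1
lift 16.75 [ 0.6455 -0.2025  0.0833] [-0.5  0.3 -0.8] 0.0456 40.8
True
down 19.56 [ 0.6453 -0.2065  0.0327] [-0.6 -0.2  4.6] 0.0456 41.3
```

View pics/c4.png

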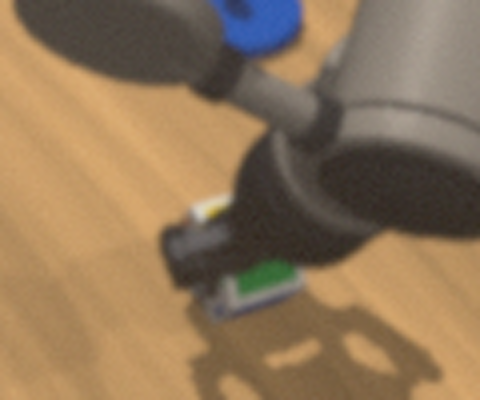

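The image shows yellow on top and green facing -y, so the first roll worked. I'll release it and do the second roll.

```bash
python3 - <<'E'
from h import *
release()
r.reach([.60,-.2,.22],ori(YAW,0))
p,d=optics.get_image("side")
vv,uu=np.mgrid[255:325,340:410]; W=world("side",d,uu.ravel(),vv.ravel()); t=(W[:,2]>.052)&(W[:,2]<.066)
R=cv2.minAreaRect(W[t][:,:2].astype(np.float32)*1000); print(t.sum(),W[t].mean(0),R)
if roll([.6455,-.2055,.03]):
    release(); r.reach([.5,-.1,.3],ori(YAW,0)); r.hold(.3); pr("end")
    snap("side","side5"); p,d=snap("top","top5")
    s=cv2.imread("pics/side5.png"); t=cv2.imread("pics/top5.png")
    cv2.imwrite("pics/c5.png",np.hstack([cv2.resize(s[255:325,340:420],(400,350)),cv2.resize(t[190:260,350:430],(400,350))]))
    vv,uu=np.mgrid[200:250,370:415]; W=world("top",d,uu.ravel(),vv.ravel()); m=(W[:,2]>.05)&(W[:,2]<.075); print(W[m].mean(0),np.percentile(W[m][:,2],[10,50,90]))
E
```

```text
off 21.07 [ 0.6393 -0.2557  0.1184] [-0.3  0.7 -0.3] 0.085 0.0
332 [ 0.64263113 -0.20753069  0.05817056] ((643.5906982421875, -207.36331176757812), (45.82896041870117, 47.590301513671875), 83.05663299560547)
False
at 23.53 [ 0.6463 -0.2033  0.0342] [-0.1 -0.6  0. ] 0.0849 0.0
gripped 23.98 [ 0.646  -0.2033  0.0339] [-0.2  2.2  3.2] 0.0456 40.7
lift 24.75 [ 0.6454 -0.2034  0.0832] [-1.1 -0.3 -1.6] 0.0457 40.3
True
down 27.57 [ 0.6453 -0.2075  0.0323] [ 0.4 -0.8  4.5] 0.0456 40.8
off 29.03 [ 0.6393 -0.2567  0.1181] [-0.2 -0.   0. ] 0.0848 0.0
end 30.4 [ 0.5002 -0.1007  0.299 ] [-0.3  0.3  0.5] 0.0853 0.0
[ 0.6412866  -0.20404568  0.05873862] [0.05380843 0.05930918 0.06262778]
```

View pics/c5.png

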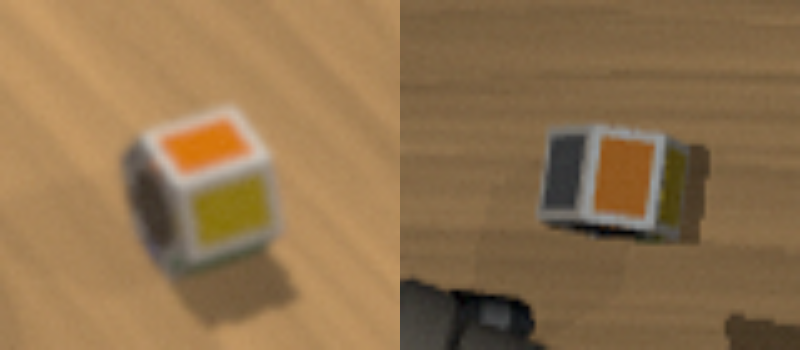

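Both views show the orange flat up, with the timer lying flat on the counter and the robot clear of it. I'm handing the job in.

```bash
python3 -c "
from h import *
print(r.finish_job())"
```

```text
the job is handed in; nothing more can be done
None
```

I handed the job in at about 30 s of the 72 s allowed: the heat slider is at the orange tick (about 60 mm, to within 1–2 mm by camera), and the timer lies flat with its orange flat up. The hand-in returned no verdict.

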